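Tip a module onto its back and push it against the rail

TASK

Push over the bare aluminium module that stands on edge, so that it falls on its back and lies flat with its green circuit board (now on the side facing the robot) up, then push it along the bench until one of its long sides lies flush against the aluminium rail. Do it all by pushing: never pick the module up. Leave the blue module standing where it is, and do not disturb the magnifier, white flux box, screwdriver, brush or disk drive.

Things in the scene. Friction and masses are not known exactly. Their poses are not given: they have to be found in the camera images.
- module: Bare silvery aluminium module, about 0.45 kg, standing on a long narrow face: 40 mm thick (x), 120 long (y), 90 tall (z). Origin: centre of the face it stands on at first. Green board is sunk 4 mm into its -x face, inside a metal rim 10 mm wide; that face looks roughly to the robot. Its +x face is a plain back with black slots. Not hinged; pushed near the top it tips past about 24 degrees.
- module_center (a point): Centre of the aluminium module's box: 45 mm above its underside while standing, 20 mm above the bench when lying flat. Fallen on its back, the module is 40 mm high, its x axis points down and its former top leads away from the push. It slides on the bench with ordinary friction (a few newtons).
- rail: Fixed straight aluminium rail on the bench beyond the modules, with a yellow stripe on top: 30 mm wide (its x), 640 mm long (its y), 25 mm high. Origin: centre of its underside. The face towards the robot lies 15 mm from the origin along its -x; x points away from the robot, square to the rail
- blue_module: Closed blue metal module of the same size, shape and axes as the aluminium one (40 x 120 x 90 mm), standing on edge; must stay standing. Origin: centre of its underside
- magnifier: Hand magnifier lying flat, cream ring 72 mm across, blue handle, 165 mm long, 10 mm high. Origin: underside, in the handle 60 mm from the ring's centre, which lies along its +x. Leave alone
- flux_box: Small white open plastic box, 50 x 32 x 18 mm high. Origin: centre of its underside. Leave alone
- screwdriver: Screwdriver lying on the bench along its x. Leave alone
- brush: White cleaning brush lying on the bench along its x. Leave alone
- drive: Hard disk drive lying flat, 147 x 101 x 26 mm. Origin: centre of its underside. Leave alone

How it is judged:
On the way, in this order (a step that is already met when the one before it is completed fails the run):
1. the aluminium module lies flat on the bench, circuit board up (angle between module's own x axis and vertical above 3.04 rad and height (world z) of module_center below 0.026 m), for 0.2 s.
2. a long side of the lying module is flush against the rail (x of module_center in the frame of rail above -0.065 m and angle between the z axis of module and the x axis of rail, either way round below 0.08 rad), for 0.2 s.
At the end, for the whole second after the job is handed in: The aluminium module lies flat (within 0.1 rad) with the circuit board up, at rest on the bench; a long side is against the robot-side face of the rail (gap at its middle under 5 mm, parallel within 0.08 rad), the module's middle more than 20 mm inside the rail's ends; the blue module still stands (all of step 1 and all of step 2 and x of module_center in the frame of rail below -0.05 m and y of module_center in the frame of rail between -0.3 and 0.3 m and linear speed of module below 0.02 m/s and angle between blue_module's own z axis and vertical below 0.1 rad); the robot touches nothing.
It fails at once if the aluminium module is lifted off the bench (height (world z) of module above 0.045 m or height (world z) of module_center above 0.062 m).
It fails at once if the blue module is moved or tipped (over 15 mm or 0.2 rad) (distance of blue_module from where it was at the start of the episode above 0.015 m or angle between blue_module's own z axis and vertical above 0.2 rad).
It fails at once if the magnifier, flux box, screwdriver, brush or disk drive is disturbed (moved over 20 mm) (distance of any of magnifier, flux_box, screwdriver, brush, drive from where it was at the start of the episode above 0.02 m).
It also fails if it takes over 54 s, if anything falls off the work surface, if the arm or the gripper's body presses on something with over 40 N, if the wrist force passes 120 N, or if a joint passes its speed limit or range.

ROBOT

A 6-joint arm with a two-finger parallel gripper is mounted at the origin on the work surface. World frame = base frame: x ahead of the robot, y to its left, z up, the work surface at z = 0. Lengths are in m, angles in rad, forces in N, time in s.
With the tool pointing down it reaches from about 0.3 to 0.875 m from the base axis. Payload 6.4 kg.
Tool frame: the origin (TCP) lies between the finger pads; the fingertips stand 11 mm ahead of it and the grasp point (between the pads) lies 8 mm behind it; z points along the fingers, y is the line along which they close (so a half turn about z gives the same grasp; the last joint's range is limited). The gripper opens to 88 mm and grips with 3 to 60 N. Pads are 18 mm wide; open, the fingers measure 123 mm over their backs; the gripper's body (75 mm by 187 mm) begins 45 mm behind the grasp point.
Start: joints at [-1.484, 0.181, 1.607, -0, 1.354, -0.206], TCP at [0.166, -0.551, 0.25] pointing down, gripper open.
Joint ranges: [-2.99, 2.99], [-0.89, 2.07], [0.3, 2.58], [-1.14, 4.28], [0, 2.63], [-3.12, 3.12]. Speed limits (rad/s): [2.57, 2.57, 3.01, 3.14, 3.14, 3.14].

INTERFACE

Orientations are given as a 3x3 rotation matrix whose columns are the frame's x, y, z axes.
In Python, from station import bot, camera, camera_info gives the robot as it stands.
- The arm moves only by the tool apply_moves, never from a script. Its argument "increments" is a list that holds one entry, the list of rows, each a list of 7 numbers: the shift along the world's x, y, z in m, then the turn, a rotation vector about the world's x, y, z in rad, then the closure, from -1 (fully open) to 1 (shut). In form: [[[x, y, z, wx, wy, wz, claw], ...]]. A call has 1 to 10 rows; each row shifts and turns the commanded pose from where the row before left it; what a row does not reach is not made up. A row lasts 1/12 s, in which the tool goes at most 41.7 mm and 7.16 degrees, less where a joint would pass 70% of its speed; a pose out of reach is approached as far as the arm can. A call is refused whole if a number of a shift passes 0.0417 or a number of a turn 0.125, either way. A call with a gripper value outside its range is refused whole. The fingers move at their own pace and stop on an object; the grip force is fixed at half the most. Time passes only in rows, so rows that do not move let the fingers close. It gives the time, the measured TCP pose, the force, the opening and the grip force at its end, in the units of the state.
- bot.sense(): the state, without advancing time (a new reading comes with each control period).
- camera(name): name is "side" or "top"; returns (picture, depth): 384x512x3 uint8, red, green, blue; 384x512 float32, m along the optical axis (not along the pixel's ray), 0 where there is no reading.
- camera_info(name): a dict with "K" (3x3 intrinsics, pixels), "eye" and "orientation" of the camera in the world. Camera axes: x right, y down, z forward; pixel columns grow to the right and rows downward; lengths in m; the calibration is good to about 2 mm. A picture is of the moment at which its call begins. camera_info takes no time and is no camera call.
- bot.hand_in(): hands the job in; it is judged then, once.
The state is a dict: "time": time; "q": joint angles; "joint_velocities": joint speeds; "effort": joint torques, N m; "eef_pos": TCP position; "orientation": TCP orientation; "ft_force": force on the tool from outside, world axes, zero at the start; "torque": the same for the moment, N m; "grip_width": finger opening in m; "grip_force": force on a finger pad.
Only numpy, scipy, OpenCV 4.12 (cv2) and the standard library are available. Lean on these libraries where they do the work, as an engineer would, in place of code of your own. Each camera call takes 0.05 s, during which the arm holds its last target. There are 200 camera calls.

## Working session

There is one attempt and no reset: what is moved stays moved. The work goes in short steps, Python scripts to look and compute and a tool call to move; the robot and the scene stay as the last step left them, time stands still between calls to the robot, and variables do not carry over. Pictures are saved under pics/ and viewed, at most 10 in all, crops included, and the job is handed in when it is done.

Besides the shell and the picture viewer there is one more tool, called after ">>>" by a JSON object that holds its "op" and its "data", one argument or row to a line. apply_moves: Moves the arm, as the interface text tells. Its arguments: {"type":"object","properties":{"increments":{"type":"array","items":{"type":"array","items":{"type":"array","items":{"type":"number"}}}}},"required":["increments"]}

```bash
mkdir -p pics
cat > h.py <<'E'
import numpy as np, cv2
from station import bot, camera, camera_info
def cloud(name, d):
    i=camera_info(name); K=np.array(i["K"]); R=np.array(i["orientation"]); e=np.array(i["eye"])
    v,u=np.mgrid[:d.shape[0],:d.shape[1]]
    P=np.stack([(u-K[0,2])/K[0,0]*d,(v-K[1,2])/K[1,1]*d,d],-1)@R.T+e
    P[d<=0]=np.nan
    return P
def snap(name,tag):
    p,d=camera(name); cv2.imwrite(f"pics/{tag}.png",p[:,:,::-1]); np.savez(f"{tag}.npz",p=p,d=d)
    return p,cloud(name,d)
E
python3 - <<'E'
from h import *
for n in("top","side"):
    p,P=snap(n,n+"0"); i=camera_info(n); print(n,np.round(i["eye"],3),np.round(i["orientation"],3).tolist(),np.round(i["K"],1).tolist())
    print(np.nanmin(P.reshape(-1,3),0),np.nanmax(P.reshape(-1,3),0), (~np.isnan(P[...,0])).mean())
a=cv2.imread("pics/top0.png");b=cv2.imread("pics/side0.png")
s=bot.sense(); print({k:np.round(v,3).tolist() for k,v in s.items()})
E
```

```text
top [ 0.441 -0.015  1.437] [[0.016, -0.996, 0.087], [-1.0, -0.013, 0.025], [-0.023, -0.087, -0.996]] [[487.9, 0.0, 250.2], [0.0, 487.9, 192.5], [0.0, 0.0, 1.0]]
[ 0.00318783 -1.14859125 -0.77404484] [1.50290348 1.23378868 0.80715181] 0.99627685546875
side [0.491 0.772 0.705] [[-0.998, -0.021, 0.052], [-0.054, 0.646, -0.761], [-0.017, -0.763, -0.646]] [[385.8, 0.0, 254.5], [0.0, 385.8, 188.0], [0.0, 0.0, 1.0]]
[-0.82670445 -2.34307246 -0.57227329] [1.50532585 0.49681933 0.52313464] 0.9959818522135416
{'time': 0.1, 'q': [-1.484, 0.181, 1.608, 0.0, 1.354, -0.206], 'joint_velocities': [0.001, -0.001, -0.003, -0.001, 0.001, 0.001], 'effort': [0.001, -43.482, -34.27, 0.07, 0.034, -0.0], 'eef_pos': [0.166, -0.55, 0.249], 'orientation': [[0.957, 0.289, -0.0], [0.289, -0.957, 0.002], [0.0, -0.002, -1.0]], 'ft_force': [0.516, 0.328, 0.276], 'torque': [-0.031, -0.013, -0.01], 'grip_force': 0.0, 'grip_width': 0.088}
```

View pics/top0.png

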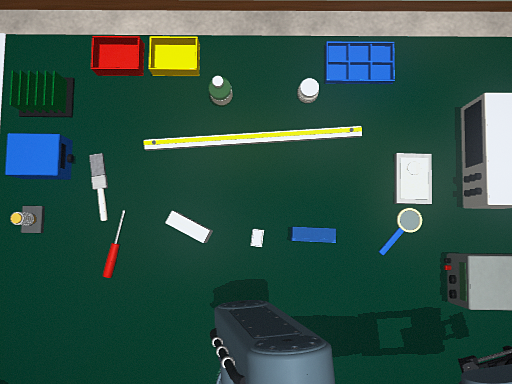

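View pics/side0.png

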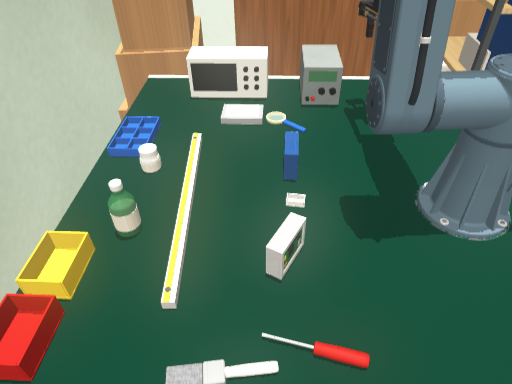

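The top view shows the module at about (188,226), tilted roughly 30°, the flux box at (257,238), the blue module at (314,235), the rail from (144,145) to (361,131), the screwdriver at (115,245) and the brush at (98,185). The side view shows the module at (287,245) with the green board facing the robot.

Run:
```python
from h import *
z=np.load("top0.npz"); P=cloud("top",z["d"]); hsv=cv2.cvtColor(z["p"],cv2.COLOR_RGB2HSV)
def rect(name,box,zlo,zhi):
    x0,y0,x1,y1=box; Q=P[y0:y1,x0:x1].reshape(-1,3); Q=Q[(Q[:,2]>zlo)&(Q[:,2]<zhi)]
    r=cv2.minAreaRect(Q[:,:2].astype(np.float32)); b=cv2.boxPoints(r)
    print(name,len(Q),"z",np.round(np.median(Q[:,2]),3),"c",np.round(r[0],3),"size",np.round(r[1],3),"corners",np.round(b,3).tolist())
    e=[b[1]-b[0],b[2]-b[1]]; l=max(e,key=np.linalg.norm); print("   long dir deg",np.degrees(np.arctan2(l[1],l[0])).round(2))
rect("module",(150,195,225,255),.08,.10)
rect("module-all",(150,195,225,255),.02,.10)
rect("blue",(280,215,345,255),.08,.10)
rect("rail",(135,115,370,160),.018,.035)
rect("flux",(245,222,270,252),.008,.03)
rect("driver",(98,205,130,285),.006,.05)
rect("brush",(85,148,110,225),.006,.05)
rect("magn",(375,205,425,258),.005,.03)
rect("bench",(150,160,220,200),-.02,.02)
# side view
z=np.load("side0.npz"); P=cloud("side",z["d"])
rect("module side",(255,205,315,285),.082,.10)
rect("rail side",(150,125,210,310),.018,.035)
```

```text
module 631 z 0.091 c [0.462 0.19 ] size [0.12 0.04] corners [[0.4169999957084656, 0.1459999978542328], [0.453000009059906, 0.12700000405311584], [0.5080000162124634, 0.23399999737739563], [0.47200000286102295, 0.2529999911785126]]
   long dir deg 62.9
module-all 695 z 0.09 c [0.463 0.19 ] size [0.12  0.041] corners [[0.4169999957084656, 0.1459999978542328], [0.453000009059906, 0.12700000405311584], [0.5080000162124634, 0.23399999737739563], [0.47200000286102295, 0.2529999911785126]]
   long dir deg 62.9
blue 638 z 0.09 c [ 0.446 -0.158] size [0.119 0.04 ] corners [[0.42399999499320984, -0.2160000056028366], [0.46399998664855957, -0.21799999475479126], [0.46799999475479126, -0.0989999994635582], [0.42800000309944153, -0.09799999743700027]]
   long dir deg 88.27
rail 2245 z 0.026 c [0.727 0.016] size [0.032 0.64 ] corners [[0.6869999766349792, 0.3330000042915344], [0.7350000143051147, -0.30399999022483826], [0.7680000066757202, -0.3019999861717224], [0.718999981880188, 0.335999995470047]]
   long dir deg -85.62
flux 69 z 0.017 c [ 0.43  -0.003] size [0.071 0.042] corners [[0.3899999856
[... 1025 characters left out ...]
4656, 0.3199999928474426], [0.5450000166893005, 0.1120000034570694], [0.6629999876022339, 0.11400000005960464], [0.6600000262260437, 0.32199999690055847]]
   long dir deg -89.14
module side 825 z 0.09 c [0.463 0.19 ] size [0.122 0.041] corners [[0.4169999957084656, 0.14499999582767487], [0.45399999618530273, 0.12600000202655792], [0.5090000033378601, 0.23399999737739563], [0.4729999899864197, 0.2529999911785126]]
   long dir deg 62.97
rail side 2234 z 0.026 c [ 0.748 -0.024] size [0.166 0.72 ] corners [[0.574999988079071, 0.3019999861717224], [0.7609999775886536, -0.39399999380111694], [0.921999990940094, -0.35100001096725464], [0.7350000143051147, 0.3449999988079071]]
   long dir deg -75.02
```

>>> {"op": "apply_moves", "data": {
  "increments": [
    [[0.021, 0.032, 0, 0, 0, 0.099, -1], [0.021, 0.032, 0, 0, 0, 0.099, -1], [0.021, 0.032, 0, 0, 0, 0.099, -1], [0.021, 0.032, 0, 0, 0, 0.099, -1], [0.021, 0.032, 0, 0, 0, 0.099, -1], [0.021, 0.032, 0, 0, 0, 0.099, -1], [0.021, 0.032, 0, 0, 0, 0.099, -1], [0.021, 0.032, 0, 0, 0, 0.099, -1], [0.021, 0.032, 0, 0, 0, 0.099, -1], [0.021, 0.032, 0, 0, 0, 0.099, -1]]
  ]
}}

```text
time: 0.93
eef_pos: [0.3764, -0.2287, 0.2496]
orientation: [[0.28, 0.96, -0.0], [0.96, -0.28, 0.0], [0.0, -0.0, -1.0]]
ft_force: [1.6, 0.5, 1.2]
grip_width: 0.0885
grip_force: 0.0
```

>>> {"op": "apply_moves", "data": {
  "increments": [
    [[0.019, 0.032, 0, 0, 0, 0.099, -1], [0.019, 0.032, 0, 0, 0, 0.099, -1], [0, 0.032, 0, 0, 0, 0.099, -1], [0, 0.032, 0, 0, 0, 0.099, -1], [0, 0.032, 0, 0, 0, 0.099, -1], [0, 0.032, 0, 0, 0, 0.099, -1], [0, 0.032, 0, 0, 0, 0.099, -1], [0, 0.032, 0, 0, 0, 0.099, -1], [0, 0.032, 0, 0, 0, 0.099, -1], [0, 0.032, 0, 0, 0, 0.099, -1]]
  ]
}}

```text
time: 1.77
eef_pos: [0.4134, 0.0911, 0.2496]
orientation: [[-0.649, 0.76, -0.0], [0.76, 0.649, -0.0], [0.0, -0.0, -1.0]]
ft_force: [0.4, -0.2, 0.8]
grip_width: 0.0883
grip_force: 0.0
```

>>> {"op": "apply_moves", "data": {
  "increments": [
    [[0, 0.032, 0, 0, 0, 0.099, -1], [0, 0.032, 0, 0, 0, 0.099, -1], [0, 0.032, 0, 0, 0, 0.099, -1], [0, 0.03, 0, 0, 0, 0.099, -1], [0, 0, 0, 0, 0, 0, -1], [0, 0, 0, 0, 0, 0, -1]]
  ]
}}

```text
time: 2.27
eef_pos: [0.4133, 0.2165, 0.2492]
orientation: [[-0.891, 0.453, -0.001], [0.453, 0.891, -0.001], [0.001, -0.001, -1.0]]
ft_force: [-1.0, -0.7, -0.4]
grip_width: 0.088
grip_force: 0.0
```

>>> {"op": "apply_moves", "data": {
  "increments": [
    [[0, 0, -0.033, 0, 0, 0, -1], [0, 0, -0.033, 0, 0, 0, -1], [0, 0, -0.033, 0, 0, 0, -1], [0, 0, -0.033, 0, 0, 0, -1], [0, 0, -0.032, 0, 0, 0, -1], [0, 0, 0, 0, 0, 0, -1], [0.0089, -0.0046, 0, 0, 0, 0, -1], [0.0089, -0.0046, 0, 0, 0, 0, -1], [0, 0, 0, 0, 0, 0, -1]]
  ]
}}

```text
time: 3.02
eef_pos: [0.4361, 0.2054, 0.0886]
orientation: [[-0.889, 0.457, 0.006], [0.457, 0.889, 0.001], [-0.005, 0.004, -1.0]]
ft_force: [0.8, -0.5, 0.5]
grip_width: 0.0879
grip_force: 0.0
```

>>> {"op": "apply_moves", "data": {
  "increments": [
    [[0.0036, -0.0018, 0, 0, 0, 0, -1], [0.0036, -0.0018, 0, 0, 0, 0, -1], [0.0036, -0.0018, 0, 0, 0, 0, -1], [0.0036, -0.0018, 0, 0, 0, 0, -1]]
  ]
}}

```text
time: 3.35
eef_pos: [0.4467, 0.1991, 0.0864]
orientation: [[-0.89, 0.455, 0.001], [0.455, 0.89, 0.0], [-0.001, 0.001, -1.0]]
ft_force: [-2.2, 0.9, 0.7]
grip_width: 0.0882
grip_force: 0.8
```

>>> {"op": "apply_moves", "data": {
  "increments": [
    [[0.0036, -0.0018, 0, 0, 0, 0, -1], [0.0036, -0.0018, 0, 0, 0, 0, -1]]
  ]
}}

```text
time: 3.52
eef_pos: [0.4538, 0.1954, 0.0859]
orientation: [[-0.89, 0.455, 0.0], [0.455, 0.89, -0.0], [-0.0, 0.0, -1.0]]
ft_force: [-0.9, 0.7, 1.0]
grip_width: 0.0883
grip_force: 0.5
```

Run:
```python
from h import *
snap("side","side1")
```

```text
(no output)
```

View pics/side1.png

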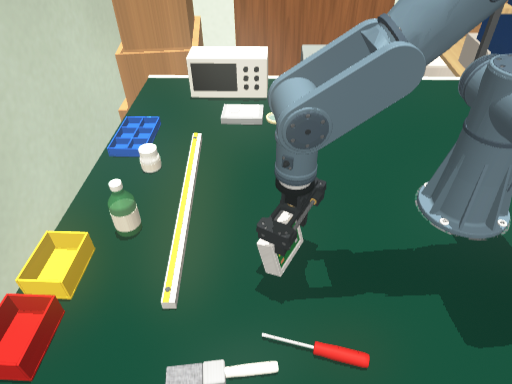

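The module at (282,245) is tipping about its far bottom edge, with no visible slide. I'll keep pushing.

>>> {"op": "apply_moves", "data": {
  "increments": [
    [[0.0036, -0.0018, 0, 0, 0, 0, -1], [0.0036, -0.0018, 0, 0, 0, 0, -1], [0.0036, -0.0018, 0, 0, 0, 0, -1], [0.0036, -0.0018, 0, 0, 0, 0, -1], [0.0036, -0.0018, 0, 0, 0, 0, -1], [0, 0, 0, 0, 0, 0, -1], [0, 0, 0, 0, 0, 0, -1], [0, 0, 0, 0, 0, 0, -1], [0, 0, 0, 0, 0, 0, -1]]
  ]
}}

```text
time: 4.32
eef_pos: [0.4712, 0.1865, 0.0857]
orientation: [[-0.89, 0.455, -0.0], [0.455, 0.89, -0.0], [0.0, -0.0, -1.0]]
ft_force: [0.4, -0.3, -0.5]
grip_width: 0.088
grip_force: 0.0
```

Run:
```python
from h import *
snap("side","side2")
```

```text
(no output)
```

View pics/side2.png

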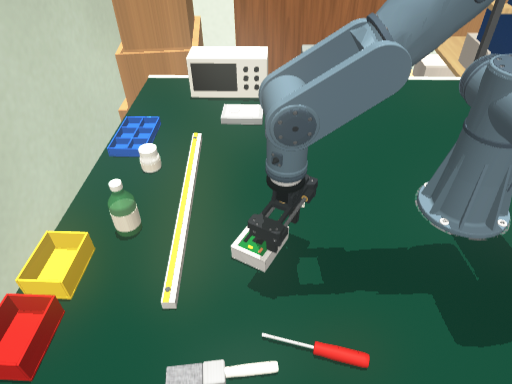

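The module now lies flat with the board up, at about (262,243). I'll back off and measure.

>>> {"op": "apply_moves", "data": {
  "increments": [
    [[-0.012, 0.006, 0, 0, 0, 0, -1], [-0.012, 0.006, 0, 0, 0, 0, -1], [-0.012, 0.006, 0, 0, 0, 0, -1], [-0.012, 0.006, 0, 0, 0, 0, -1], [0, 0, 0, 0, 0, 0, -1], [0, 0, 0, 0, 0, 0, -1]]
  ]
}}

```text
time: 4.87
eef_pos: [0.4224, 0.2111, 0.0858]
orientation: [[-0.891, 0.454, 0.0], [0.454, 0.891, -0.0], [-0.0, -0.0, -1.0]]
ft_force: [-0.2, 0.6, 0.8]
grip_width: 0.0881
grip_force: 0.0
```

```bash
cat >> h.py <<'E'
O=np.array([.727,.016]); RX=np.array([.997,.0765]); RY=np.array([-.0765,.997])
def lying(tag, names=("side","top")):
    for n in names:
        p,P=snap(n,n+tag); Q=P.reshape(-1,3)
        m=(Q[:,2]>.033)&(Q[:,2]<.0445)&(Q[:,0]>.40)&(Q[:,0]<.72)&(Q[:,1]>.0)&(Q[:,1]<.34)
        M=m.reshape(P.shape[:2]).astype(np.uint8); k,l,st,_=cv2.connectedComponentsWithStats(M)
        b=1+st[1:,4].argmax(); Q=P[l==b]
        r=cv2.minAreaRect(Q[:,:2].astype(np.float32)); B=cv2.boxPoints(r); e=[B[1]-B[0],B[2]-B[1]]; L=max(e,key=np.linalg.norm)
        d=np.array(r[0])-O; print(n,len(Q),"z",np.median(Q[:,2]).round(3),"c",np.round(r[0],4),"size",np.round(r[1],3),"deg",(np.degrees(np.arctan2(L[1],L[0]))%180).round(1),"in rail",(d@RX).round(4),(d@RY).round(3))
E
python3 -c "
from h import *
lying('3')"
```

```text
side 1360 z 0.038 c [0.5225 0.1588] size [0.123 0.091] deg 64.0 in rail -0.193 0.158
top 1190 z 0.038 c [0.5214 0.1605] size [0.121 0.09 ] deg 62.8 in rail -0.1939 0.16
```

Both views agree: centre (0.522, 0.160), yaw 63°, size 120x90 at z 40 mm. Next I go down behind it and push with both fingers while turning.

>>> {"op": "apply_moves", "data": {
  "increments": [
    [[0, 0, -0.029, 0, 0, 0, -1], [0, 0, -0.029, 0, 0, 0, -1], [0, 0, 0, 0, 0, 0, -1], [0.0105, -0.0055, 0, 0, 0, 0, -1], [0.0105, -0.0055, 0, 0, 0, 0, -1], [0.0105, -0.0055, 0, 0, 0, 0, -1], [0.0105, -0.0055, 0, 0, 0, 0, -1], [0.0045, -0.0023, 0, 0, 0, 0, -1], [0.0045, -0.0023, 0, 0, 0, 0, -1]]
  ]
}}

```text
time: 5.72
eef_pos: [0.4754, 0.1836, 0.0286]
orientation: [[-0.89, 0.457, 0.0], [0.457, 0.89, 0.001], [0.0, 0.001, -1.0]]
ft_force: [-4.5, 3.8, 3.9]
grip_width: 0.0879
grip_force: 2.9
```

>>> {"op": "apply_moves", "data": {
  "increments": [
    [[0.004, -0.0033, 0, 0, 0, 0.0275, -1], [0.004, -0.0033, 0, 0, 0, 0.0275, -1], [0.004, -0.0033, 0, 0, 0, 0.0275, -1], [0.004, -0.0033, 0, 0, 0, 0.0275, -1], [0.004, -0.0033, 0, 0, 0, 0.0275, -1], [0.0044, -0.0028, 0, 0, 0, 0.0275, -1], [0.0044, -0.0028, 0, 0, 0, 0.0275, -1], [0.0044, -0.0028, 0, 0, 0, 0.0275, -1], [0.0044, -0.0028, 0, 0, 0, 0.0275, -1], [0.0044, -0.0028, 0, 0, 0, 0.0275, -1]]
  ]
}}

```text
time: 6.55
eef_pos: [0.5152, 0.1535, 0.0277]
orientation: [[-0.981, 0.195, -0.003], [0.195, 0.981, 0.0], [0.003, -0.0, -1.0]]
ft_force: [-5.6, 1.5, 5.7]
grip_width: 0.0885
grip_force: 2.9
```

```bash
python3 -c "
from h import *
lying('4')"
```

```text
side 900 z 0.039 c [0.5585 0.1438] size [0.124 0.111] deg 78.5 in rail -0.1582 0.14
top 482 z 0.039 c [0.5792 0.1407] size [0.12 0.07] deg 78.6 in rail -0.1379 0.136
```

The module's yaw (78.6°) follows the tool's; its centre is partly hidden from view. Continuing.

>>> {"op": "apply_moves", "data": {
  "increments": [
    [[0.0048, -0.0021, 0, 0, 0, 0.0275, -1], [0.0048, -0.0021, 0, 0, 0, 0.0275, -1], [0.0048, -0.0021, 0, 0, 0, 0.0275, -1], [0.0048, -0.0021, 0, 0, 0, 0.0275, -1], [0.0048, -0.0021, 0, 0, 0, 0.0275, -1], [0.005, -0.0014, 0, 0, 0, 0.0275, -1], [0.005, -0.0014, 0, 0, 0, 0.0275, -1], [0.005, -0.0014, 0, 0, 0, 0.0275, -1], [0.005, -0.0014, 0, 0, 0, 0.0275, -1], [0.005, -0.0014, 0, 0, 0, 0.0275, -1]]
  ]
}}

```text
time: 7.48
eef_pos: [0.5643, 0.1358, 0.0275]
orientation: [[-0.997, -0.078, -0.003], [-0.078, 0.997, -0.0], [0.003, -0.0, -1.0]]
ft_force: [-5.1, -0.1, 1.8]
grip_width: 0.0885
grip_force: 2.2
```

```bash
python3 -c "
from h import *
lying('5')
s=bot.sense(); d=np.array(s['eef_pos'][:2])-O; y=np.array(s['orientation'])[:,1]; print(d@RX,d@RY,np.degrees(np.arctan2(y[1],y[0])))"
```

```text
side 1123 z 0.038 c [0.6093 0.1381] size [0.109 0.124] deg 94.6 in rail -0.108 0.131
top 221 z 0.039 c [0.6362 0.1408] size [0.058 0.118] deg 94.9 in rail -0.081 0.131
-0.15179357201210353 0.13162143807391968 94.39307905075893
```

View pics/side5.png

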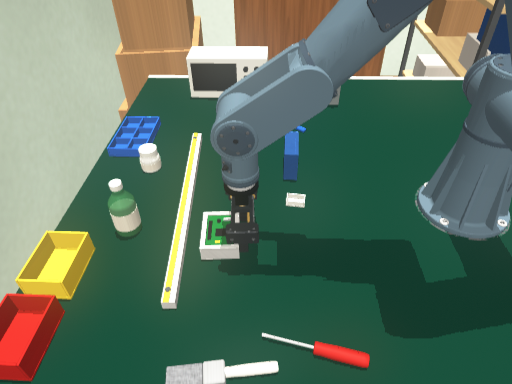

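The module at (220,235) is parallel to the rail with about 37 mm to go. Nothing else has moved.

>>> {"op": "apply_moves", "data": {
  "increments": [
    [[0.004, 0.0003, 0, 0, 0, 0, -1], [0.004, 0.0003, 0, 0, 0, 0, -1], [0.004, 0.0003, 0, 0, 0, 0, -1], [0.004, 0.0003, 0, 0, 0, 0, -1], [0.004, 0.0003, 0, 0, 0, 0, -1], [0.004, 0.0003, 0, 0, 0, 0, -1], [0.004, 0.0003, 0, 0, 0, 0, -1], [0.004, 0.0003, 0, 0, 0, 0, -1]]
  ]
}}

```text
time: 8.25
eef_pos: [0.5977, 0.1383, 0.0275]
orientation: [[-0.997, -0.077, -0.0], [-0.077, 0.997, 0.0], [0.0, 0.0, -1.0]]
ft_force: [-1.9, 1.3, -0.6]
grip_width: 0.0882
grip_force: 1.0
```

>>> {"op": "apply_moves", "data": {
  "increments": [
    [[0.001, 0.0001, 0, 0, 0, 0, -1], [0.001, 0.0001, 0, 0, 0, 0, -1], [0.001, 0.0001, 0, 0, 0, 0, -1], [0.001, 0.0001, 0, 0, 0, 0, -1]]
  ]
}}

```text
time: 8.58
eef_pos: [0.6012, 0.1387, 0.0278]
orientation: [[-0.997, -0.077, -0.0], [-0.077, 0.997, -0.0], [0.0, -0.0, -1.0]]
ft_force: [-3.0, -0.9, 0.2]
grip_width: 0.0877
grip_force: 1.7
```

>>> {"op": "apply_moves", "data": {
  "increments": [
    [[0.001, 0.0001, 0, 0, 0, 0, -1], [0.001, 0.0001, 0, 0, 0, 0, -1]]
  ]
}}

```text
time: 8.75
eef_pos: [0.6034, 0.1389, 0.0278]
orientation: [[-0.997, -0.077, -0.0], [-0.077, 0.997, -0.0], [0.0, -0.0, -1.0]]
ft_force: [-3.9, -0.7, 0.4]
grip_width: 0.0879
grip_force: 2.0
```

```bash
python3 -c "
from h import *
s=bot.sense(); d=np.array(s['eef_pos'][:2])-O; print(d@RX, s['ft_force'])
p,P=snap('top','top6')
q=(P[...,:2]-O)@np.c_[RX,RY]; m=(q[...,1]>.09)&(q[...,1]<.17)
for z0,z1 in((.034,.045),(.019,.03)):
  k=m&(P[...,2]>z0)&(P[...,2]<z1)&(q[...,0]>-.09)&(q[...,0]<.03); print(q[k][:,0].min(),q[k][:,0].max())
c=p[115:185,120:260]; cv2.imwrite('pics/top6c.png',cv2.resize(c,None,fx=5,fy=5)[:,:,::-1])"
```

```text
-0.11386541445232352 [-3.94304258 -0.74928429  0.42901943]
-0.018036521381027366 -0.01442972335884048
-0.012065156846480697 0.014856177719258621
```

View pics/top6c.png

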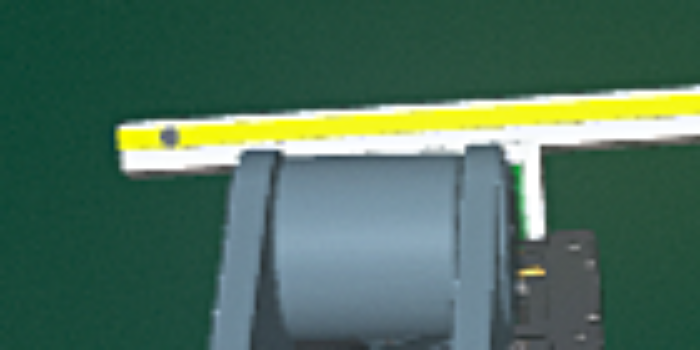

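The module's right end, at crop (535,150), meets the rail, but the force is not up yet. I'll nudge on until it rises.

>>> {"op": "apply_moves", "data": {
  "increments": [
    [[0.001, 0.0001, 0, 0, 0, 0, -1], [0.001, 0.0001, 0, 0, 0, 0, -1]]
  ]
}}

```text
time: 8.97
eef_pos: [0.6034, 0.1389, 0.0278]
orientation: [[-0.997, -0.077, -0.005], [-0.077, 0.997, -0.001], [0.005, -0.0, -1.0]]
ft_force: [-15.7, -1.5, 12.5]
grip_width: 0.0886
grip_force: 7.9
```

>>> {"op": "apply_moves", "data": {
  "increments": [
    [[0.001, 0.0001, 0, 0, 0, 0, -1]]
  ]
}}

```text
time: 9.05
eef_pos: [0.6035, 0.1389, 0.0277]
orientation: [[-0.997, -0.077, -0.007], [-0.077, 0.997, -0.001], [0.007, -0.0, -1.0]]
ft_force: [-19.5, -3.5, 16.2]
grip_width: 0.0883
grip_force: 10.1
```

The force has risen and the tool has stopped, so the module is seated. I'll back off and lift clear, then check.

>>> {"op": "apply_moves", "data": {
  "increments": [
    [[-0.004, -0.0003, 0, 0, 0, 0, -1], [-0.015, -0.001, 0, 0, 0, 0, -1], [-0.03, -0.002, 0, 0, 0, 0, -1], [-0.03, -0.002, 0, 0, 0, 0, -1], [0, 0, 0.04, 0, 0, 0, -1], [0, 0, 0.04, 0, 0, 0, -1], [-0.03, 0, 0.02, 0, 0, 0, -1], [-0.03, 0, 0.02, 0, 0, 0, -1], [-0.03, 0, 0, 0, 0, 0, -1], [0, 0, 0, 0, 0, 0, -1]]
  ]
}}

```text
time: 9.88
eef_pos: [0.4341, 0.1344, 0.1484]
orientation: [[-0.997, -0.078, 0.001], [-0.078, 0.997, 0.0], [-0.001, 0.0, -1.0]]
ft_force: [-0.1, -0.0, -0.4]
grip_width: 0.0882
grip_force: 0.0
```

>>> {"op": "apply_moves", "data": {
  "increments": [
    [[0, 0, 0, 0, 0, 0, -1], [0, 0, 0, 0, 0, 0, -1], [0, 0, 0, 0, 0, 0, -1]]
  ]
}}

```text
time: 10.13
eef_pos: [0.4389, 0.1338, 0.148]
orientation: [[-0.997, -0.077, 0.002], [-0.077, 0.997, 0.0], [-0.002, -0.0, -1.0]]
ft_force: [0.9, 0.0, 0.3]
grip_width: 0.0883
grip_force: 0.0
```

```bash
python3 -c "
from h import *
lying('7')"
```

```text
side 1473 z 0.038 c [0.6576 0.1426] size [0.09  0.124] deg 94.7 in rail -0.0595 0.132
top 1147 z 0.038 c [0.657  0.1437] size [0.091 0.12 ] deg 94.4 in rail -0.06 0.133
```

View pics/top7.png

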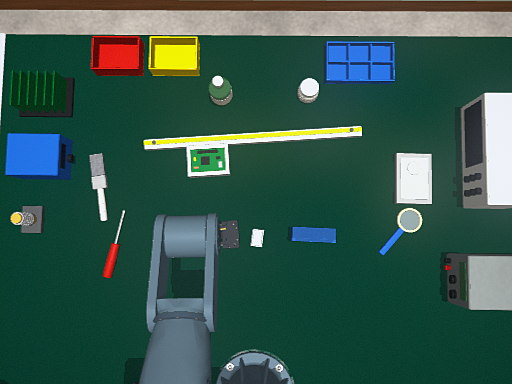

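The module at (208,160) lies board up and flush with the rail (rail x −0.060 m, parallel). The blue module and the other items are where they started, and the robot is clear.

```bash
python3 -c "
from station import bot
print(bot.hand_in())"
```

```text
the job is handed in; nothing more can be done
None
```

I tipped the aluminium module onto its back with the board up and pushed it flush against the rail by pushing only. The last pictures show it parallel to the rail, with the blue module and the other items where they started, and I handed the job in about 10 s into the 54 s limit; the hand-in call gave no verdict.

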